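# Make up two calibration kits

### The arm

A 7-joint arm with a two-finger parallel gripper is mounted at the origin on the work surface. World frame = base frame: x ahead of the robot, y to its left, z up, the work surface at z = 0. Lengths are in mm, angles in rad, forces in N, time in s.
With the tool pointing down it reaches from about 425 to 825 mm from the base axis. Payload 3.6 kg.
Tool frame: the origin (TCP) lies midway between the tips of the shut fingers; the grasp point (between the pads) lies 19 mm behind it (grasp_offset is the distance from the TCP to the grasp point, in mm); z points along the fingers, y is the direction in which the jaws open and shut (so a half turn about z gives the same grasp; the last joint's range is limited). The gripper opens to 93 mm and grips with 3 to 60 N. Pads are 15 mm wide; open, the fingers measure 128 mm over their backs; the gripper's body (75 mm by 188 mm) begins 65 mm behind the grasp point.
Start: joints at [1.276, 0.615, -0.013, 1.423, 0.008, 1.103, -0.04], TCP at [172.01, -626.797, 218.64] pointing down, gripper open.
Joint ranges: [-3.12, 3.12], [-0.3, 2.06], [-1.34, 1.32], [0.26, 2.42], [-1.36, 4.5], [0.01, 1.98], [-2.84, 2.84]. Speed limits (rad/s): [2.79, 2.79, 3.14, 3.14, 3.14, 3.14, 3.14].

### API

Orientations are given as a rotation vector (axis times angle).
In Python, from plant import get_obs, capture, sign_off, search_frame, outline_of, grasp_offset gives the robot as it stands.
- The arm moves only by the tool play_rows, never from a script. Its argument "deltas" is text: rows parted by semicolons, each of 5 numbers parted by spaces: the opening in per cent of the stroke, from 0 (shut) to 100 (fully open), then the shift along the tool's x, y, z in m, then the turn about the tool's z in rad. In form: gripper x y z turn; .... A call has 1 to 5 rows; each row is the pose to reach, as a shift and turn from the pose commanded when the call began, along the tool's axes at that moment; what a row does not reach only later rows make up. A row lasts 1/12 s, in which the tool goes at most 41.7 mm and 7.16 degrees, less where a joint would pass 70% of its speed; a pose out of reach is approached as far as the arm can. A call with a gripper value outside its range is refused whole. The fingers move at their own pace and stop on an object; "force" is the grip in N (left out, the last holds). Time passes only in rows, so rows that repeat a pose let the fingers close. It gives the time, the measured TCP pose, the force and the opening at its end, in the units of the state.
- get_obs(): the state, without advancing time (a new reading comes with each control period).
- capture(name): name is "scene" or "top"; returns a dict with "image" (400x640x3 uint8, blue, green, red), "fx", "fy", "cx", "cy" (pixels), "D" ([k1, k2, p1, p2, k3] as OpenCV has them; the pictures are not rectified), "rvec" (rotation vector, rad) and "tvec" (3), from world to camera coordinates, as OpenCV has them. Camera axes: x right, y down, z forward; pixel columns grow to the right and rows downward; lengths in mm; the calibration is good to about 2 mm. A picture is of the moment at which its call begins. There is no depth.
- sign_off(): hands the job in, once; it reports no verdict.
Trained networks look in the newest picture that a camera, given by its name, has taken for a name from the list of things; names that differ only in an ending like _2 or _b are one class to them, and where a whole thing is asked for, a point or a joint stands for the part that bears it (a point fixed in the world has none). Each returns a list of dicts, best first, with "conf" (0 to 1); they miss things now and then, are a little off and sometimes report something else, mostly with a low value. They report only what shows in the picture. A call takes as long as a camera call. They do not tell look-alikes from the thing itself.
- search_frame(camera, label): "rect" ([centre column, centre row, width, height] as shares, 0 to 1, of the picture: columns of its width, rows of its height, round what is visible of it).
- outline_of(camera, label): "mask" (400x640 bool, what is visible of it) and "rect" ([centre column, centre row, width, height] as shares, 0 to 1, of the picture: columns of its width, rows of its height, round what is visible of it).
The state is a dict: "time_s": time; "q": joint angles; "qvel": joint speeds; "joint_efforts": joint torques, N m; "tcp_pos": TCP position; "tool_rot": TCP orientation; "wrist_force": force on the tool from outside, world axes, zero at the start; "ft_torque": the same for the moment, N m; "finger_gap": finger opening in mm.
Only numpy, scipy, OpenCV 4.12 (cv2) and the standard library are available. Lean on these libraries where they do the work, as an engineer would, in place of code of your own. Each camera call takes 0.05 s, during which the arm holds its last target. There are 200 camera calls.

### The job

Make up the two calibration kits from the loose parts on the bench. Red tray: thread the black insulating plate over the two pins and right down onto the tray, then thread the brass shorting link over the same pins so that it lies flat on the plate, and stand the yellow resistance standard inside the white rectangle, squared up with it. Blue tray: stand the green resistance standard squared up inside the white rectangle and the orange adapter upright inside the white ring; let go of everything and leave the multimeter and the roll of labels where they are.

Things in the scene. Friction and masses are not known exactly. Their poses are not given: they have to be found in the camera images.
- kit_red: fixed flat kit tray 180 (x) by 130 (y) mm, red border, dark top 12 mm above the bench, no rim. Origin: centre of underside, z up. White outline 60 (x) by 76 (y) mm round x = -40, y = 0: bay of a standard, long side along y. Two upright steel pins at x = +40, y = -30 and +30 mm: 8 mm diameter, 30 mm tall above the top, the upper 6 mm tapering to 3 mm
- kit_blue: fixed flat kit tray 180 (x) by 130 (y) mm, blue border, dark top 12 mm above the bench, no rim. Origin: centre of underside, z up. White outline 60 (x) by 76 (y) mm round x = -40, y = 0: bay of a standard, long side along y. White ring, 52 mm outer and 46 mm inner diameter, round x = +40, y = 0 mm: place of the adapter. No pins
- insulator: plain flat black insulating plate, 40 (x) by 90 (y) by 8 mm thick, lying flat, with two through holes of 11 mm diameter at y = -30 and +30 mm; either way round fits; 40 g. Origin: centre of the underside, z up. Can be gripped by the fingertips across its 40 mm width
- link: flat brass shorting link, 30 (x) by 90 (y) by 6 mm thick, lying flat, with two through holes of 11 mm diameter at y = -30 and +30 mm; either way round fits. Black grip block in the middle of its top, 14 mm (x) by 30 mm (y), 22 mm tall, its top 28 mm above the underside; 95 to 160 g. Origin: centre of the underside, z up
- std_yellow: yellow resistance standard: die-cast box 44 (x) by 60 (y) by 32 mm high, on top a red and a black terminal post of 11 mm diameter at y = -18 and +18 mm, up to 43 mm above the underside; 120 to 260 g. Origin: centre of underside, z up. Loose on the bench, upright; grip across the 44 mm width
- std_green: green resistance standard: die-cast box 44 (x) by 60 (y) by 32 mm high, on top a red and a black terminal post of 11 mm diameter at y = -18 and +18 mm, up to 43 mm above the underside; 120 to 260 g. Origin: centre of underside, z up. Loose on the bench, upright; grip across the 44 mm width
- adapter: round orange adapter, upright, 36 mm in diameter and 34 mm high, with a steel stub of 20 mm diameter and 10 mm height on top (44 mm in all); 60 to 130 g. Origin: centre of the underside, z up
- meter: bystander: yellow hand-held multimeter lying on its back, 75 mm (x) by 150 mm (y) by 43 mm high, beyond the trays. Origin: centre of the underside
- label_roll: bystander: roll of white paper labels standing on its end, 72 mm outer diameter, 40 mm hole, 40 mm high, among the stock. Origin: centre of the underside
Mind the look-alikes: they are no part of the job. There is more than one size of the insulator; the one meant has the size given above.

How it is judged (in metres and radians):
At the end, for the whole second after the job is handed in: Plate on the red tray over both pins, link on the plate over both (4 mm; height 2.5 mm). Yellow standard in the red tray's bay, green in the blue tray's, adapter in the ring (12 mm in tray x and y; standards within 0.25 rad, either way round). All level within 0.08 rad, released, at rest (x of insulator in the frame of kit_red between 0.036 and 0.044 m and y of insulator in the frame of kit_red between -0.004 and 0.004 m and z of insulator in the frame of kit_red between 0.0095 and 0.0145 m and angle between each of insulator, link, std_yellow, std_green, adapter's own z axis and vertical below 0.08 rad and linear speed of each of insulator, link, std_yellow, std_green, adapter below 0.02 m/s and x of link in the frame of kit_red between 0.036 and 0.044 m and y of link in the frame of kit_red between -0.004 and 0.004 m and z of link in the frame of kit_red between 0.0175 and 0.0225 m and x of std_yellow in the frame of kit_red between -0.052 and -0.028 m and y of std_yellow in the frame of kit_red between -0.012 and 0.012 m and z of std_yellow in the frame of kit_red between 0.009 and 0.015 m and angle between the x axis of std_yellow and the x axis of kit_red, either way round below 0.25 rad and x of std_green in the frame of kit_blue between -0.052 and -0.028 m and y of std_green in the frame of kit_blue between -0.012 and 0.012 m and z of std_green in the frame of kit_blue between 0.009 and 0.015 m and angle between the x axis of std_green and the x axis of kit_blue, either way round below 0.25 rad and x of adapter in the frame of kit_blue between 0.028 and 0.052 m and y of adapter in the frame of kit_blue between -0.012 and 0.012 m and z of adapter in the frame of kit_blue between 0.009 and 0.015 m); the robot touches nothing.
It fails at once if the multimeter is pushed more than 20 mm (distance of meter from where it was at the start of the episode above 0.02 m).
It fails at once if the roll of labels is pushed more than 20 mm (distance of label_roll from where it was at the start of the episode above 0.02 m).
It also fails if it takes over 125 s, if anything falls off the work surface, if the arm or the gripper's body presses on something with over 40 N, if the wrist force passes 120 N, or if a joint passes its speed limit or range.

## Working session

There is one attempt and no reset: what is moved stays moved. The work goes in short steps, Python scripts to look and compute and a tool call to move; the robot and the scene stay as the last step left them, time stands still between calls to the robot, and variables do not carry over. Pictures are saved under pics/ and viewed, about 12 in all and at most 16, crops included, and the job is handed in when it is done.

Besides the shell and the picture viewer there is one more tool, called after "Request:" as a command line: name --argument value ..., lists and objects as JSON in quotes. play_rows: Moves the arm, as the interface text tells. Its arguments: {"type":"object","properties":{"deltas":{"type":"string"},"force":{"type":"number"}},"required":["deltas"]}

```bash
mkdir -p pics; ls; python3 - <<'E'
from plant import *
import cv2,json
o=get_obs();print(o, grasp_offset)
for n in("scene","top"):
    c=capture(n);cv2.imwrite(f"pics/{n}0.png",c["image"]);print({k:v for k,v in c.items() if k!="image"})
E
```

```text
pics
{'time_s': 0.0, 'q': array([ 1.27645149,  0.61588928, -0.01263267,  1.42487994,  0.00813493,
        1.10337751, -0.04040348]), 'qvel': array([ 0.00074937, -0.0002209 , -0.00127883, -0.00036996,  0.00150976,
        0.00022109, -0.00020657]), 'joint_efforts': array([-2.60616262e-04, -4.58930218e+01,  2.09063818e-01, -1.65740365e+01,
       -6.09653047e-02,  2.05258699e-02,  2.38136827e-04]), 'tcp_pos': array([ 171.8268155 , -626.06963105,  217.50683947]), 'tool_rot': array([-3.11099229e+00, -4.19286092e-01,  6.12839649e-04]), 'wrist_force': array([ 0.49252837, -0.03005674,  0.39009179]), 'ft_torque': array([ 0.05683082,  0.03522083, -0.01725287]), 'finger_gap': 93.03286742759765} 18.8
{'fx': 472.9154239722506, 'fy': 472.9154239722506, 'cx': 326.8044061960761, 'cy': 198.70281183061823, 'D': array([-0.0940305,  0.       ,  0.       ,  0.       ,  0.       ]), 'rvec': array([ 2.11080386,  0.72284186, -0.37461477]), 'tvec': array([-466.40508259, -200.09800523, 1369.26127672])}
{'fx': 401.67743635414786, 'fy': 401.67743635414786, 'cx': 320.7915053849059, 'cy': 205.06588174731917, 'D': array([0.00535157, 0.        , 0.        , 0.        , 0.        ]), 'rvec': array([ 2.15753273, -2.15848177,  0.13338518]), 'tvec': array([-13.24476426, 585.68062694, 922.60675467])}
```

View pics/scene0.png

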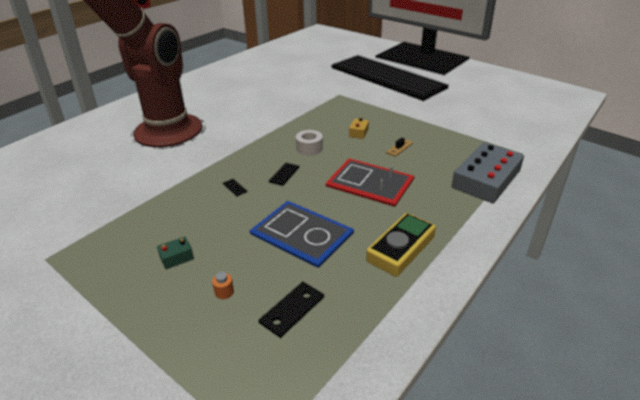

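View pics/top0.png

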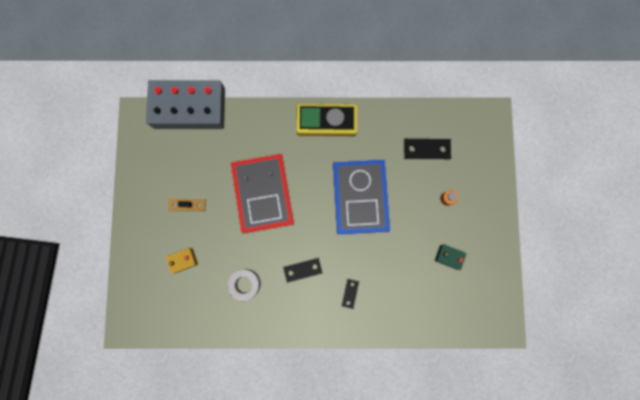

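Top view: three black two-hole plates at (427,149) large, (302,270) medium and (350,294) small. I'll measure them together with everything else.

```bash
cat > h.py <<'E'
from plant import *
import cv2, numpy as np
from scipy.spatial.transform import Rotation as Rn
def cam(n):
    c=capture(n); c["K"]=np.array([[c["fx"],0,c["cx"]],[0,c["fy"],c["cy"]],[0,0,1.]]); c["R"]=cv2.Rodrigues(c["rvec"])[0]; return c
def proj(c,P): return cv2.projectPoints(np.float64(P).reshape(-1,1,3),c["rvec"],c["tvec"],c["K"],c["D"])[0][:,0]
def unproj(c,px,z):
    u=cv2.undistortPoints(np.float64(px).reshape(-1,1,2),c["K"],c["D"])[:,0]
    d=np.c_[u,np.ones(len(u))]@c["R"]; o=-c["R"].T@c["tvec"]
    return o[:2]+d[:,:2]*((z-o[2])/d[:,2])[:,None]
def ortho(c,x0,x1,y0,y1,z,s=2):
    """image: up=+x, left=+y; s px per mm"""
    X,Y=np.meshgrid(np.arange(x1,x0,-1/s),np.arange(y1,y0,-1/s),indexing="ij")
    m=proj(c,np.c_[X.ravel(),Y.ravel(),np.full(X.size,z)]).reshape(*X.shape,2).astype(np.float32)
    return cv2.remap(c["image"],m[...,0],m[...,1],cv2.INTER_CUBIC)
def rect(c,mask,z):
    cs=max(cv2.findContours(mask.astype(np.uint8),0,2)[0],key=cv2.contourArea)
    P=unproj(c,cs[:,0],z).astype(np.float32)
    (x,y),(w,h),_=cv2.minAreaRect(P); b=cv2.boxPoints(cv2.minAreaRect(P))
    e=b[1]-b[0]; f=b[2]-b[1]; l=e if np.linalg.norm(e)>np.linalg.norm(f) else f
    return np.round([x,y,max(w,h),min(w,h)],1), round(float(np.arctan2(l[1],l[0])%np.pi),3)
E
python3 - <<'E'
from h import *
c=cam("top"); print("cam",-c["R"].T@c["tvec"])
zt=dict(kit_red=12,kit_blue=12,insulator=8,link=6,std_yellow=32,std_green=32,adapter=34,meter=43,label_roll=40)
for n,z in zt.items():
    for d in outline_of("top",n):
        if d["conf"]<.3: continue
        print(n,round(d["conf"],2),[round(float(a*b)) for a,b in zip(d["rect"],(640,400,640,400))],*rect(c,d["mask"],z),"long-axis ang")
tiles=[]
for px,z in (((302,270),8),((427,149),8),((350,294),8),((263,193),12),((361,197),12),((187,205),6)):
    p=unproj(c,px,z)[0]; im=ortho(c,p[0]-110,p[0]+110,p[1]-110,p[1]+110,z,1.2); tiles.append(im)
cv2.imwrite("pics/t1.png",np.vstack([np.hstack(tiles[:3]),np.hstack(tiles[3:])]))
E
```

```text
cam [467.93176391 -13.15342957 987.55622419]
kit_blue 0.89 [361, 198, 54, 80] [ 609.3 -110.7  180.1  129.5] 0.054 long-axis ang
insulator 0.87 [351, 295, 14, 28] [374.5 -82.8  66.4  30.6] 2.885 long-axis ang
insulator 0.85 [303, 271, 41, 24] [430.9  32.2  92.4  40.5] 1.813 long-axis ang
insulator 0.8 [427, 149, 50, 17] [ 730.3 -278.1  118.3   51.3] 1.57 long-axis ang
insulator 0.53 [187, 208, 31, 18] [589.5 316.6  91.1  29.7] 1.57 long-axis ang
link 0.68 [188, 207, 38, 14] [588.5 317.2  91.   32.2] 1.57 long-axis ang
std_yellow 0.69 [184, 261, 35, 29] [454.9 314.4  66.4  45.4] 1.952 long-axis ang
std_green 0.64 [450, 257, 31, 24] [ 462.5 -317.1   66.4   46.5] 1.2 long-axis ang
adapter 0.73 [451, 197, 21, 14] [ 604.1 -320.7   38.9   36.3] 1.57 long-axis ang
meter 0.76 [328, 122, 56, 35] [793.5 -26.2 146.3  80.5] 1.57 long-axis angTraceback (most recent call last):
  File "<stdin>", line 11, in <module>
    return _nx.concatenate(arrs, 1, dtype=dtype, casting=casting)
           ~~~~~~~~~~~~~~~^^^^^^^^^^^^^^^^^^^^^^^^^^^^^^^^^^^^^^^
ValueError: all the input array dimensions except for the concatenation axis must match exactly, but along dimension 0, the array at index 0 has size 265 and the array at index 1 has size 264
```

```bash
cat > fit.py <<'E'
from h import *
from scipy.optimize import minimize
def box(w,d,z0,z1,cx=0,cy=0): return np.array([[cx+a*w/2,cy+b*d/2,z] for a in(-1,1) for b in(-1,1) for z in(z0,z1)])
def cyl(dia,z0,z1,cx=0,cy=0):
    t=np.linspace(0,2*np.pi,24,0.); return np.vstack([np.c_[cx+dia/2*np.cos(t),cy+dia/2*np.sin(t),0*t+z] for z in(z0,z1)])
std=[box(44,60,0,32),box(44,60,32,32),cyl(11,32,43,0,-18),cyl(11,32,43,0,18)]
M=dict(insulator=[box(40,90,0,8),box(40,90,8,8),cyl(11,8,8,0,-30),cyl(11,8,8,0,30)],
 link=[box(30,90,0,6),box(14,30,6,28),cyl(11,6,6,0,-30),cyl(11,6,6,0,30)],
 std_yellow=std,std_green=std,adapter=[cyl(36,0,34),cyl(36,34,34),cyl(20,34,44),cyl(20,44,44)],
 kit_red=[box(180,130,0,12),box(180,130,12,12),box(166,116,12,12),box(60,76,12,12,-40),box(55,71,12,12,-40)],
 kit_blue=[box(180,130,0,12),box(180,130,12,12),box(166,116,12,12),box(60,76,12,12,-40),box(55,71,12,12,-40),cyl(52,12,12,40),cyl(46,12,12,40)],
 label_roll=[cyl(72,0,40),cyl(72,40,40),cyl(40,40,40)])
S=6
def fit(c,name,x,y,yaw,z0=0,R=60,blur=0.8,free=3,pose=None,extra=()):
    """returns x,y,yaw,rms residual"""
    u,v=np.int32(proj(c,[[x,y,z0+10]])[0]); u0,v0=max(u-R,0),max(v-R,0)
    r0=proj(c,np.c_[M[name][0][:,:2]@np.array([[np.cos(yaw),np.sin(yaw)],[-np.sin(yaw),np.cos(yaw)]])+[x,y],M[name][0][:,2]+z0])
    a=np.int32(np.floor(r0.min(0)-7)); b=np.int32(np.ceil(r0.max(0)+7)); a=np.maximum(a,0)
    I=c["image"][a[1]:b[1],a[0]:b[0]].astype(float); h,w=I.shape[:2]; I=I.reshape(-1,3)
    def basis(p):
        ca,sa=np.cos(p[2]),np.sin(p[2]); B=[np.ones(h*w)]
        for s in list(M[name])+list(extra):
            P=np.c_[s[:,0]*ca-s[:,1]*sa+p[0],s[:,0]*sa+s[:,1]*ca+p[1],s[:,2]+z0]
            q=(proj(c,P)-a+.5)*S-.5
            m=np.zeros((h*S,w*S),np.float32); cv2.fillConvexPoly(m,cv2.convexHull(np.int32(np.round(q*16))),1,cv2.LINE_8,4)
            B.append(cv2.GaussianBlur(cv2.resize(m,(w,h),interpolation=cv2.INTER_AREA),(0,0),blur).ravel())
        return np.array(B).T
    def f(p):
        B=basis(p); k=np.linalg.lstsq(B,I,rcond=None)[0]; return ((I-B@k)**2).mean()
    st=np.array([[0,0,0],[5,0,0],[0,5,0],[0,0,.12]])
    r=minimize(f,[x,y,yaw],method="Nelder-Mead",options=dict(initial_simplex=np.array([x,y,yaw])+st,xatol=.01,fatol=1e-4,maxiter=250))
    r=minimize(f,r.x,method="Nelder-Mead",options=dict(initial_simplex=r.x+st*[.4,.4,.4],xatol=.01,fatol=1e-4,maxiter=250))
    return np.round(r.x,[2]*0 or 3), round(float(r.fun**.5),2)
E
cat > m1.py <<'E'
from fit import *
g=dict(kit_red=(617,120,.13),kit_blue=(609,-110.7,.054),insulator=(431,32,.243),link=(588.5,317,0),std_yellow=(452,310,.381),std_green=(462,-313,-.37),adapter=(604,-320,0),label_roll=(395,172,0))
c=cam("top");s=cam("scene")
for n,p in g.items(): print(n,*fit(c,n,*p),"| scene",*fit(s,n,*p))
tiles=[cv2.resize(ortho(c,p[0]-110,p[0]+110,p[1]-110,p[1]+110,8,1.2),(264,264)) for p in ((431,32),(730,-278),(374,-83),g["kit_red"],g["kit_blue"],g["link"])]
cv2.imwrite("pics/t1.png",np.vstack([np.hstack(tiles[:3]),np.hstack(tiles[3:])]))
E
python3 m1.py
```

```text
kit_red [6.19634e+02 1.32015e+02 1.74000e-01] 11.91 | scene [6.19439e+02 1.33915e+02 1.77000e-01] 10.24
kit_blue [ 6.11008e+02 -1.11657e+02  5.50000e-02] 10.12 | scene [ 6.10745e+02 -1.10964e+02  5.20000e-02] 9.52
insulator [4.32763e+02 3.06670e+01 2.60000e-01] 4.52 | scene [4.3480e+02 2.9156e+01 2.5900e-01] 4.96
link [ 5.91253e+02  3.17459e+02 -2.50000e-02] 4.79 | scene [5.90751e+02 3.19709e+02 6.50000e-02] 7.61
std_yellow [4.55199e+02 3.19644e+02 3.45000e-01] 4.7 | scene [4.56685e+02 3.18450e+02 3.57000e-01] 5.68
std_green [ 4.63509e+02 -3.22938e+02 -3.67000e-01] 6.3 | scene [ 4.62250e+02 -3.21959e+02 -3.87000e-01] 6.82
adapter [ 6.06781e+02 -3.25705e+02  1.07000e-01] 3.94 | scene [ 6.06093e+02 -3.24522e+02  4.90000e-02] 5.37
label_roll [3.98938e+02 1.68567e+02 1.11000e-01] 8.3 | scene [4.00130e+02 1.67377e+02 1.09000e-01] 5.36
```

View pics/t1.png

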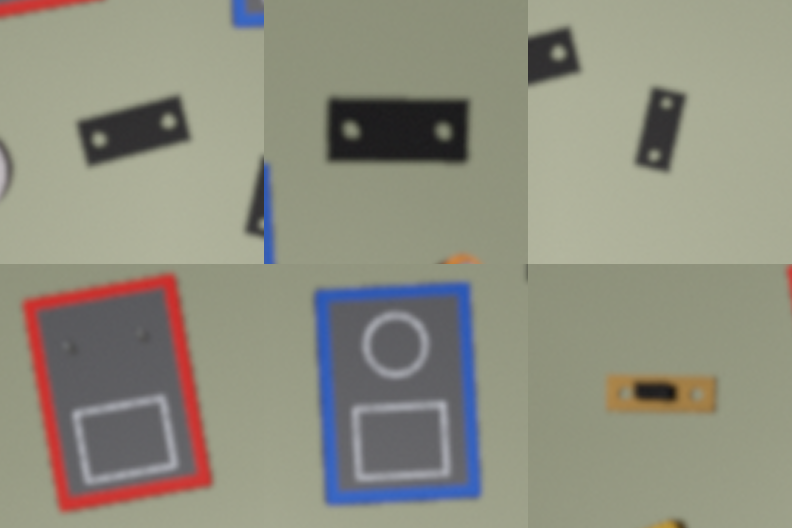

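The plate at top (302,270) measures 92×40 mm, which fits the 90×40 insulator. The others are about 118×51 mm (427,149) and 66×31 mm (350,294), so they're decoys. In the crop, the upper-left tile is the one meant. Both cameras agree to within about 2 mm. I'll start with the green standard.

```bash
cat > go.py <<'E'
from h import *
def pose():
    o=get_obs(); R=Rn.from_rotvec(o["tool_rot"]).as_matrix(); return o["tcp_pos"],np.arctan2(R[1,0],R[0,0]),o
def plan(way,step=30,start=None):
    """way: list of (x,y,z,psi or None); prints calls: rows of tool dx dy dz turn (m, rad)"""
    p,a,o=pose(); print("at",p.round(1),"psi",round(a,3),"gap",round(o["finger_gap"],1),"t",round(o["time_s"],1),"F",o["wrist_force"].round(1))
    rows=[]
    for t in way:
        q=np.array(t[:3],float); b=a if t[3] is None else t[3]
        d=(b-a+np.pi/2)%np.pi-np.pi/2
        n=max(1,int(np.ceil(max(np.linalg.norm(q-p)/step,abs(d)/.115))))
        rows+=[(p+(q-p)*i/n,a+d*i/n) for i in range(1,n+1)]; p,a=q,a+d
    p,a,_=pose()
    while rows:
        k,rows=rows[:5],rows[5:]; out=[]
        for q,b in k:
            d=q-p; out.append("%.4f %.4f %.4f %.3f"%((d[0]*np.cos(a)+d[1]*np.sin(a))/1e3,(d[0]*np.sin(a)-d[1]*np.cos(a))/1e3,-d[2]/1e3,-(b-a)))
        print("; ".join(out)); p,a=k[-1]
E
python3 -c "
from go import *
plan([(462.8,-322.4,120,1.194),(462.8,-322.4,60,1.194),(462.8,-322.4,5,1.194)],40)"
```

```text
at [ 172.  -626.8  218.7] psi 0.268 gap 92.9 t 0.7 F [0.2 0.  0.3]
0.0328 -0.0197 0.0090 -0.084; 0.0656 -0.0394 0.0179 -0.168; 0.0984 -0.0591 0.0269 -0.253; 0.1313 -0.0788 0.0359 -0.337; 0.1641 -0.0985 0.0449 -0.421
0.0380 -0.0046 0.0090 -0.084; 0.0760 -0.0091 0.0179 -0.168; 0.1140 -0.0137 0.0269 -0.253; 0.1520 -0.0182 0.0359 -0.337; 0.1900 -0.0228 0.0449 -0.421
0.0365 0.0114 0.0090 -0.084; 0.0365 0.0114 0.0390 -0.084; 0.0365 0.0114 0.0690 -0.084; 0.0365 0.0114 0.0965 -0.084; 0.0365 0.0114 0.1240 -0.084
```

Request:
play_rows --deltas "100 0.033 -0.020 0.009 -0.084; 100 0.066 -0.039 0.018 -0.168; 100 0.098 -0.059 0.027 -0.253; 100 0.131 -0.079 0.036 -0.337; 100 0.164 -0.0985 0.045 -0.421" --force 30

```text
time_s: 1.12
tcp_pos: [305.1, -487.1, 173.6]
tool_rot: [2.954, 1.066, 0.0]
wrist_force: [0.7, -0.8, -1.1]
finger_gap: 93.0
```

Request:
play_rows --deltas "100 0.038 -0.005 0.009 -0.084; 100 0.076 -0.009 0.018 -0.168; 100 0.114 -0.014 0.027 -0.253; 100 0.152 -0.018 0.036 -0.337; 100 0.190 -0.023 0.045 -0.421"

```text
time_s: 1.53
tcp_pos: [437.4, -348.8, 128.6]
tool_rot: [2.666, 1.66, 0.0]
wrist_force: [0.6, -0.6, 0.9]
finger_gap: 92.7
```

```bash
python3 -c "
from go import *
plan([(462.8,-322.4,120,1.194),(462.8,-322.4,60,1.194),(462.8,-322.4,5,1.194)],40)"
```

```text
at [ 437.4 -348.8  128.6] psi 1.113 gap 92.7 t 1.5 F [ 0.6 -0.6  0.9]
0.0349 0.0111 0.0086 -0.081; 0.0349 0.0111 0.0386 -0.081; 0.0349 0.0111 0.0686 -0.081; 0.0349 0.0111 0.0961 -0.081; 0.0349 0.0111 0.1236 -0.081
```

Request:
play_rows --deltas "100 0.0355 0.0112 0.009 -0.081; 100 0.0355 0.0112 0.039 -0.081; 100 0.0355 0.0112 0.069 -0.081; 100 0.0355 0.0112 0.097 -0.081; 100 0.0355 0.0112 0.1236 -0.081"

```text
time_s: 1.95
tcp_pos: [462.3, -323.0, 3.9]
tool_rot: [2.6, 1.762, 0.0]
wrist_force: [-0.3, 0.2, 0.0]
finger_gap: 92.8
```

Request:
play_rows --deltas "100 0 0 0 0; 30 0 0 0 0; 30 0 0 0 0; 30 0 0 0 0; 30 0 0 0 0" --force 30

```text
time_s: 2.37
tcp_pos: [462.2, -323.3, 5.7]
tool_rot: [2.6, 1.761, 0.001]
wrist_force: [-0.2, -0.5, -0.7]
finger_gap: 71.0
```

Request:
play_rows --deltas "30 0 0 0 0; 30 0 0 0 0; 30 0 0 -0.02 0; 30 0 0 -0.05 0; 30 0 0 -0.07 0"

```text
time_s: 2.78
tcp_pos: [462.5, -323.2, 76.8]
tool_rot: [2.6, 1.761, 0.001]
wrist_force: [0.4, -0.1, -0.8]
finger_gap: 37.8
```

```bash
python3 -c "
from go import *
plan([(571.1,-113.5,75,1.625),(571.1,-113.5,40,1.625),(571.1,-113.5,18.5,1.625)],25)"
```

```text
at [ 462.5 -323.2   76.8] psi 1.191 gap 37.8 t 2.8 F [ 0.4 -0.1 -0.8]
0.0235 0.0023 0.0002 -0.043; 0.0470 0.0046 0.0004 -0.087; 0.0705 0.0069 0.0005 -0.130; 0.0940 0.0092 0.0007 -0.174; 0.1175 0.0116 0.0009 -0.217
0.0225 0.0073 0.0002 -0.043; 0.0449 0.0146 0.0004 -0.087; 0.0674 0.0220 0.0005 -0.130; 0.0898 0.0293 0.0007 -0.174; 0.1123 0.0366 0.0009 -0.217
0.0000 0.0000 0.0175 -0.000; 0.0000 0.0000 0.0350 -0.000; 0.0000 0.0000 0.0565 -0.000
```

The fingers were still closing when I lifted, so nothing was picked up. I'll reopen and repeat with more closing time.

Request:
play_rows --deltas "75 0 0 0 0; 75 0 0 0 0; 75 0 0 0 0; 75 0 0 0 0; 75 0 0 0 0"

```text
time_s: 3.2
tcp_pos: [461.2, -322.6, 73.8]
tool_rot: [-2.599, -1.761, 0.002]
wrist_force: [1.0, -1.0, -0.2]
finger_gap: 65.8
```

Request:
play_rows --deltas "75 0 0 0 0; 75 0 0 0.02 0; 75 0 0 0.045 0; 75 0 0 0.065 0; 75 0 0 0.071 0"

```text
time_s: 3.62
tcp_pos: [459.9, -321.8, 0.8]
tool_rot: [-2.596, -1.759, 0.004]
wrist_force: [-0.2, -0.1, -0.8]
finger_gap: 69.6
```

Request:
play_rows --deltas "75 0 0 0 0; 30 0 0 0 0; 30 0 0 0 0; 30 0 0 0 0; 30 0 0 0 0"

```text
time_s: 4.03
tcp_pos: [462.5, -323.4, 5.1]
tool_rot: [2.6, 1.761, 0.001]
wrist_force: [0.2, -0.4, -1.0]
finger_gap: 47.3
```

Request:
play_rows --deltas "30 0 0 0 0; 30 0 0 0 0; 30 0 0 0 0; 30 0 0 0 0; 30 0 0 0 0"

```text
time_s: 4.45
tcp_pos: [462.6, -323.5, 5.0]
tool_rot: [2.6, 1.761, 0.001]
wrist_force: [-0.2, -0.1, 6.4]
finger_gap: 43.8
```

Request:
play_rows --deltas "30 0 0 0 0; 30 0 0 -0.015 0; 30 0 0 -0.035 0; 30 0 0 -0.055 0; 30 0 0 -0.070 0"

```text
time_s: 4.87
tcp_pos: [461.6, -322.9, 74.7]
tool_rot: [-2.6, -1.761, 0.0]
wrist_force: [0.5, -0.8, -2.2]
finger_gap: 43.9
```

Request:
play_rows --deltas "30 0.0235 0.0023 0 -0.043; 30 0.047 0.0046 0 -0.087; 30 0.0705 0.007 0 -0.130; 30 0.094 0.0092 0 -0.174; 30 0.1175 0.0116 0 -0.217"

```text
time_s: 5.28
tcp_pos: [515.7, -217.0, 73.4]
tool_rot: [-2.392, -2.034, 0.002]
wrist_force: [0.4, -0.1, -1.1]
finger_gap: 44.0
```

Request:
play_rows --deltas "30 0.0225 0.0073 0 -0.043; 30 0.045 0.0146 0 -0.087; 30 0.0674 0.022 0 -0.130; 30 0.090 0.0293 0 -0.174; 30 0.1123 0.0366 0 -0.217"

```text
time_s: 5.7
tcp_pos: [570.1, -112.2, 73.2]
tool_rot: [-2.157, -2.282, 0.002]
wrist_force: [-0.7, 0.2, -2.4]
finger_gap: 44.0
```

```bash
python3 -c "
from go import *
plan([(571.1,-113.5,45,1.625),(571.1,-113.5,18.5,1.625)],15)"
```

```text
at [ 570.1 -112.2   73.2] psi 1.627 gap 44.0 t 5.7 F [-0.7  0.2 -2.4]
-0.0007 0.0005 0.0141 0.001; -0.0013 0.0010 0.0282 0.002; -0.0013 0.0010 0.0415 0.002; -0.0013 0.0010 0.0547 0.002
```

Request:
play_rows --deltas "30 -0.001 0.001 0.014 0; 30 -0.001 0.001 0.028 0; 30 -0.001 0.001 0.040 0; 30 -0.001 0.001 0.047 0; 30 -0.001 0.001 0.052 0"

```text
time_s: 6.12
tcp_pos: [570.5, -114.7, 20.5]
tool_rot: [-2.16, -2.278, 0.003]
wrist_force: [-0.0, -0.3, -1.1]
finger_gap: 44.0
```

Request:
play_rows --deltas "30 0 0 0 0; 30 0 0 0.0 0; 30 0 0 0 0"

```text
time_s: 6.37
tcp_pos: [572.2, -114.5, 22.7]
tool_rot: [2.16, 2.28, 0.001]
wrist_force: [-0.2, -0.4, -2.1]
finger_gap: 43.8
```

Request:
play_rows --deltas "30 0 -0.001 0.003 0; 30 0 -0.001 0.005 0; 30 0 -0.001 0.0055 0; 30 0 -0.001 0.0055 0; 30 0 -0.001 0.0055 0"

```text
time_s: 6.78
tcp_pos: [570.8, -114.5, 17.0]
tool_rot: [2.16, 2.28, 0.0]
wrist_force: [-0.9, 0.1, 2.0]
finger_gap: 43.7
```

Request:
play_rows --deltas "65 0 0 0 0; 65 0 0 0 0; 65 0 0 0 0; 65 0 0 -0.015 0; 65 0 0 -0.04 0"

```text
time_s: 7.2
tcp_pos: [568.6, -114.0, 54.6]
tool_rot: [-2.157, -2.277, 0.005]
wrist_force: [-0.4, -0.4, -0.3]
finger_gap: 60.2
```

Request:
play_rows --deltas "65 0 0 -0.03 0; 65 0 0 -0.06 0; 65 0 0 -0.07 0; 65 0 0 -0.07 0"

```text
time_s: 7.53
tcp_pos: [572.9, -114.4, 129.5]
tool_rot: [2.157, 2.277, 0.006]
wrist_force: [-0.1, 0.3, 0.2]
finger_gap: 60.7
```

```bash
python3 -c "
from go import *
plan([(606.4,-325.1,110,1.2),(606.4,-325.1,60,1.2),(606.4,-325.1,10,1.2)],30)"
```

```text
at [ 572.9 -114.4  129.5] psi 1.625 gap 60.7 t 7.5 F [-0.1  0.3  0.2]
-0.0265 0.0028 0.0024 0.053; -0.0530 0.0055 0.0049 0.106; -0.0796 0.0083 0.0073 0.159; -0.1061 0.0110 0.0098 0.212; -0.1326 0.0138 0.0122 0.265
-0.0249 0.0096 0.0024 0.053; -0.0497 0.0192 0.0049 0.106; -0.0746 0.0289 0.0073 0.159; -0.0746 0.0289 0.0323 0.159; -0.0746 0.0289 0.0573 0.159
0.0000 0.0000 0.0250 -0.000; 0.0000 0.0000 0.0500 -0.000
```

Request:
play_rows --deltas "65 -0.0265 0.003 0.0024 0.053; 65 -0.053 0.0055 0.005 0.106; 65 -0.080 0.008 0.007 0.159; 65 -0.106 0.011 0.010 0.212; 65 -0.1326 0.014 0.012 0.265"

```text
time_s: 7.95
tcp_pos: [590.6, -246.9, 112.0]
tool_rot: [-2.443, -1.97, 0.003]
wrist_force: [1.0, 0.3, -0.5]
finger_gap: 60.3
```

Request:
play_rows --deltas "65 -0.025 0.010 0.002 0.053; 65 -0.050 0.019 0.005 0.106; 65 -0.0746 0.029 0.007 0.159; 65 -0.0746 0.029 0.028 0.159; 65 -0.0746 0.029 0.047 0.159"

```text
time_s: 8.37
tcp_pos: [603.4, -328.1, 65.1]
tool_rot: [2.595, 1.769, -0.003]
wrist_force: [-0.8, -0.1, -0.4]
finger_gap: 60.5
```

```bash
python3 -c "
from go import *
plan([(606.4,-325.1,7,1.2)],15)"
```

```text
at [ 603.4 -328.1   65.1] psi 1.197 gap 60.5 t 8.4 F [-0.8 -0.1 -0.4]
0.0010 0.0004 0.0145 -0.001; 0.0020 0.0009 0.0290 -0.002; 0.0029 0.0013 0.0436 -0.003; 0.0039 0.0017 0.0581 -0.003
```

Request:
play_rows --deltas "65 0.001 0 0.015 0; 65 0.002 0.001 0.029 0; 65 0.002 0.001 0.043 0; 65 0.002 0.001 0.054 0; 65 0.002 0.001 0.056 0"

```text
time_s: 8.78
tcp_pos: [604.5, -322.6, 8.3]
tool_rot: [-2.588, -1.773, 0.004]
wrist_force: [-0.4, -0.0, 0.2]
finger_gap: 60.4
```

Request:
play_rows --deltas "65 0 0 0 0; 65 0 0 0 0; 20 0 0 0 0; 20 0 0 0 0; 20 0 0 0 0"

```text
time_s: 9.2
tcp_pos: [606.8, -323.8, 12.6]
tool_rot: [2.591, 1.774, 0.001]
wrist_force: [-0.3, 0.3, 0.1]
finger_gap: 44.7
```

Request:
play_rows --deltas "20 0 0 0 0; 20 0 0 0 0; 20 0 0 0 0; 20 0 0 0 0; 20 0 0 0 0"

```text
time_s: 9.62
tcp_pos: [607.0, -323.9, 12.3]
tool_rot: [2.591, 1.774, 0.001]
wrist_force: [1.3, -1.3, 3.1]
finger_gap: 35.4
```

Request:
play_rows --deltas "20 0 0 -0.01 0; 20 0 0 -0.025 0; 20 0 0 -0.045 0; 20 0 0 -0.060 0; 20 0 0 -0.065 0"

```text
time_s: 10.03
tcp_pos: [607.1, -323.8, 79.1]
tool_rot: [2.59, 1.773, 0.003]
wrist_force: [0.3, 0.2, -1.2]
finger_gap: 35.6
```

```bash
python3 -c "
from go import *
plan([(650.9,-109.1,78,1.625),(650.9,-109.1,27,1.625)],25)"
```

```text
at [ 607.1 -323.8   79.1] psi 1.201 gap 35.6 t 10.0 F [ 0.3  0.2 -1.2]
0.0240 -0.0041 0.0001 -0.047; 0.0480 -0.0082 0.0003 -0.094; 0.0720 -0.0123 0.0004 -0.141; 0.0960 -0.0164 0.0005 -0.189; 0.1200 -0.0205 0.0006 -0.236
0.0243 0.0016 0.0001 -0.047; 0.0486 0.0032 0.0003 -0.094; 0.0729 0.0049 0.0004 -0.141; 0.0972 0.0065 0.0005 -0.189; 0.0972 0.0065 0.0175 -0.189
0.0000 0.0000 0.0170 -0.000; 0.0000 0.0000 0.0340 -0.000
```

Request:
play_rows --deltas "20 0.024 -0.004 0 -0.047; 20 0.048 -0.008 0 -0.094; 20 0.072 -0.012 0 -0.141; 20 0.096 -0.0164 0 -0.189; 20 0.120 -0.0205 0 -0.236"

```text
time_s: 10.45
tcp_pos: [629.5, -202.9, 75.7]
tool_rot: [-2.361, -2.069, 0.002]
wrist_force: [0.5, 0.4, -1.9]
finger_gap: 35.3
```

Request:
play_rows --deltas "20 0.024 0.002 0 -0.047; 20 0.049 0.003 0 -0.094; 20 0.073 0.005 0 -0.141; 20 0.0972 0.0065 0 -0.189; 20 0.0972 0.0065 0.017 -0.189"

```text
time_s: 10.87
tcp_pos: [653.1, -99.5, 62.3]
tool_rot: [2.147, 2.293, 0.015]
wrist_force: [0.4, 2.2, -0.1]
finger_gap: 35.5
```

Request:
play_rows --deltas "20 0 0 0.012 0; 20 0 0 0.024 0; 20 0 0 0.030 0; 20 0 0 0.030 0; 20 0 0 0.030 0"

```text
time_s: 11.28
tcp_pos: [649.4, -110.2, 28.9]
tool_rot: [-2.161, -2.279, 0.002]
wrist_force: [-1.2, -1.0, -0.9]
finger_gap: 35.7
```

```bash
python3 -c "
from go import *
plan([(650.9,-109.1,25.3,1.625)],15)"
```

```text
at [ 649.4 -110.2   28.9] psi 1.624 gap 35.7 t 11.3 F [-1.2 -1.  -0.9]
0.0010 0.0016 0.0036 -0.001
```

Request:
play_rows --deltas "20 0 0 0.0015 0; 20 0 0 0.003 0; 20 0 0 0.0035 0; 20 0 0 0.0035 0; 20 0 0 0.0035 0"

```text
time_s: 11.7
tcp_pos: [650.1, -108.8, 26.4]
tool_rot: [2.159, 2.282, 0.001]
wrist_force: [-0.1, 0.6, -1.5]
finger_gap: 35.5
```

Request:
play_rows --deltas "20 0 0 0 0; 55 0 0 0 0; 55 0 0 0 0; 55 0 0 0 0; 55 0 0 0 0"

```text
time_s: 12.12
tcp_pos: [650.2, -108.8, 26.3]
tool_rot: [2.159, 2.282, 0.001]
wrist_force: [-0.2, -0.1, 0.3]
finger_gap: 50.7
```

Request:
play_rows --deltas "55 0 0 -0.01 0; 75 0 0 -0.03 0; 75 0 0 -0.06 0; 75 0 0 -0.09 0; 75 0 0 -0.11 0"

```text
time_s: 12.53
tcp_pos: [651.4, -108.6, 140.0]
tool_rot: [2.157, 2.279, 0.005]
wrist_force: [0.3, 0.7, 0.5]
finger_gap: 69.1
```

```bash
python3 -c "
from go import *
plan([(456,319,150,1.922),(456,319,60,1.922)],38)"
```

```text
at [ 651.4 -108.6  140. ] psi 1.626 gap 69.1 t 12.5 F [0.3 0.7 0.5]
0.0337 -0.0132 -0.0008 -0.023; 0.0673 -0.0264 -0.0015 -0.046; 0.1010 -0.0396 -0.0023 -0.068; 0.1347 -0.0528 -0.0031 -0.091; 0.1684 -0.0660 -0.0038 -0.114
0.0350 -0.0093 -0.0008 -0.023; 0.0699 -0.0186 -0.0015 -0.046; 0.1049 -0.0278 -0.0023 -0.068; 0.1398 -0.0371 -0.0031 -0.091; 0.1748 -0.0464 -0.0038 -0.114
0.0358 -0.0052 -0.0008 -0.023; 0.0716 -0.0105 -0.0015 -0.046; 0.1073 -0.0157 -0.0023 -0.068; 0.1073 -0.0157 0.0277 -0.068; 0.1073 -0.0157 0.0577 -0.068
0.0000 0.0000 0.0300 -0.000
```

Request:
play_rows --deltas "75 0.034 -0.013 -0.001 -0.023; 75 0.067 -0.026 -0.0015 -0.046; 75 0.101 -0.040 -0.002 -0.068; 75 0.135 -0.053 -0.003 -0.091; 75 0.1684 -0.066 -0.004 -0.114"

```text
time_s: 12.95
tcp_pos: [574.1, 57.3, 141.3]
tool_rot: [2.024, 2.401, 0.002]
wrist_force: [0.1, 0.4, 0.9]
finger_gap: 69.7
```

Request:
play_rows --deltas "75 0.035 -0.009 -0.001 -0.023; 75 0.070 -0.019 -0.0015 -0.046; 75 0.105 -0.028 -0.002 -0.068; 75 0.140 -0.037 -0.003 -0.091; 75 0.1748 -0.0464 -0.004 -0.114"

```text
time_s: 13.37
tcp_pos: [499.0, 221.9, 145.2]
tool_rot: [1.884, 2.513, 0.002]
wrist_force: [0.3, 1.4, -0.1]
finger_gap: 69.7
```

Request:
play_rows --deltas "75 0.036 -0.005 -0.001 -0.023; 75 0.072 -0.0105 -0.0015 -0.046; 75 0.1073 -0.0157 -0.002 -0.068; 75 0.1073 -0.0157 0.028 -0.068; 75 0.1073 -0.0157 0.058 -0.068"

```text
time_s: 13.78
tcp_pos: [454.4, 324.0, 88.4]
tool_rot: [1.791, 2.58, 0.013]
wrist_force: [0.7, -1.2, -0.5]
finger_gap: 69.8
```

Request:
play_rows --deltas "75 0 0 0.015 0; 75 0 0 0.03 0; 75 0 0 0.03 0; 75 0 0 0.03 0"

```text
time_s: 14.12
tcp_pos: [454.5, 318.9, 56.3]
tool_rot: [-1.799, -2.575, 0.001]
wrist_force: [0.8, 0.2, 0.1]
finger_gap: 69.6
```

```bash
python3 -c "
from go import *
plan([(456,319,5,1.922)],20)
from fit import *
c=cam('top')
print(fit(c,'std_green',571,-113.5,.054,12),fit(c,'adapter',650.5,-109,0,12),fit(c,'kit_red',619.6,132.5,.174))
"
```

```text
at [454.5 318.9  56.3] psi 1.922 gap 69.6 t 14.1 F [0.8 0.2 0.1]
-0.0002 0.0005 0.0171 0.000; -0.0003 0.0010 0.0342 0.000; -0.0005 0.0014 0.0513 0.000
(array([ 5.65250e+02, -1.08561e+02,  7.00000e-02]), 18.57) (array([ 6.51067e+02, -1.10569e+02,  1.01000e-01]), 21.73) (array([6.19623e+02, 1.31936e+02, 1.74000e-01]), 12.31)
```

Request:
play_rows --deltas "75 0 0.0005 0.015 0; 75 0 0.001 0.03 0; 75 0 0.001 0.043 0; 75 0 0.001 0.050 0; 75 0 0.001 0.050 0"

```text
time_s: 14.58
tcp_pos: [455.5, 319.1, 6.0]
tool_rot: [-1.799, -2.575, 0.001]
wrist_force: [-0.1, -1.0, 0.4]
finger_gap: 69.8
```

Request:
play_rows --deltas "75 0 0 0 0; 75 0 0 0 0; 30 0 0 0 0; 30 0 0 0 0; 30 0 0 0 0"

```text
time_s: 15.0
tcp_pos: [455.8, 319.4, 6.7]
tool_rot: [1.799, 2.575, 0.002]
wrist_force: [-0.2, -0.3, -0.2]
finger_gap: 54.2
```

Request:
play_rows --deltas "30 0 0 0 0; 30 0 0 0 0; 30 0 0 0 0; 30 0 0 0 0; 30 0 0 0 0"

```text
time_s: 15.42
tcp_pos: [455.8, 319.3, 6.3]
tool_rot: [1.799, 2.575, 0.001]
wrist_force: [0.1, 0.1, 2.2]
finger_gap: 43.6
```

Request:
play_rows --deltas "30 0 0 -0.01 0; 30 0 0 -0.025 0; 30 0 0 -0.045 0; 30 0 0 -0.060 0; 30 0 0 -0.065 0"

```text
time_s: 15.83
tcp_pos: [456.2, 320.0, 73.4]
tool_rot: [1.799, 2.575, 0.005]
wrist_force: [-0.1, 0.5, -2.6]
finger_gap: 43.7
```

```bash
python3 -c "
from go import *
plan([(580.1,126,75,1.746),(580.1,126,40,1.746)],25)
c=cam('top');s=cam('scene')
a=ortho(c,520,700,-210,-10,12,2); 
cv2.imwrite('pics/t2.png',np.hstack([a,cv2.resize(s['image'][180:280,230:370],(400,286))[:286].copy() if 0 else cv2.resize(s['image'][170:290,230:370],(400,360))]))"
```

```text
at [456.2 320.   73.4] psi 1.922 gap 43.7 t 15.8 F [-0.1  0.5 -2.6]
-0.0225 0.0050 -0.0002 0.018; -0.0450 0.0099 -0.0003 0.035; -0.0674 0.0149 -0.0005 0.053; -0.0899 0.0198 -0.0006 0.070; -0.1124 0.0248 -0.0008 0.088
-0.0220 0.0069 -0.0002 0.018; -0.0439 0.0138 -0.0003 0.035; -0.0659 0.0207 -0.0005 0.053; -0.0878 0.0276 -0.0006 0.070; -0.1098 0.0346 -0.0008 0.088
0.0000 0.0000 0.0175 -0.000; 0.0000 0.0000 0.0350 -0.000
```

View pics/t2.png

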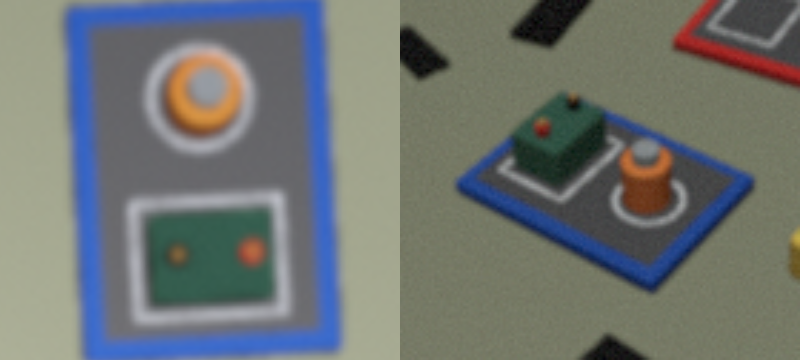

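Blue tray: the adapter sits inside the ring (t2 crop ~(205,92)) and the green standard is square inside its rectangle (~(210,256)). Next is the yellow standard, which is already in the grip.

Request:
play_rows --deltas "30 -0.0225 0.005 0 0.018; 30 -0.045 0.010 0 0.035; 30 -0.0674 0.015 0 0.053; 30 -0.090 0.020 0 0.070; 30 -0.1124 0.0248 0 0.088"

```text
time_s: 16.35
tcp_pos: [517.0, 220.6, 69.7]
tool_rot: [-1.911, -2.492, 0.004]
wrist_force: [-0.1, 0.1, -2.1]
finger_gap: 44.2
```

Request:
play_rows --deltas "30 -0.022 0.007 0 0.018; 30 -0.044 0.014 0 0.035; 30 -0.066 0.0207 0 0.053; 30 -0.090 0.0276 0 0.070; 30 -0.1098 0.0346 0 0.088"

```text
time_s: 16.77
tcp_pos: [579.0, 122.6, 69.4]
tool_rot: [-2.02, -2.404, 0.005]
wrist_force: [0.8, 0.3, -1.6]
finger_gap: 43.5
```

Request:
play_rows --deltas "30 0 0 0 0; 30 0 0 0.012 0; 30 0 0 0.028 0; 30 0 0 0.040 0; 30 0 0 0.045 0"

```text
time_s: 17.18
tcp_pos: [576.5, 126.2, 23.0]
tool_rot: [-2.013, -2.407, 0.007]
wrist_force: [-0.5, -0.1, -2.4]
finger_gap: 43.6
```

Request:
play_rows --deltas "30 0 0 0 0; 30 0 0 0 0; 30 0 0 0 0"

```text
time_s: 17.43
tcp_pos: [579.7, 125.9, 26.5]
tool_rot: [2.018, 2.408, 0.002]
wrist_force: [-0.5, 0.3, -1.4]
finger_gap: 43.7
```

```bash
python3 -c "
from go import *
plan([(580.1,126,19,1.746)],15)"
```

```text
at [579.7 125.9  26.5] psi 1.747 gap 43.7 t 17.4 F [-0.5  0.3 -1.4]
0.0000 0.0004 0.0075 0.001
```

Request:
play_rows --deltas "30 0 0.0005 0.003 0; 30 0 0.0005 0.006 0; 30 0 0.0005 0.0075 0; 30 0 0.0005 0.0075 0; 30 0 0.0005 0.0075 0"

```text
time_s: 17.85
tcp_pos: [579.9, 125.2, 18.6]
tool_rot: [-2.019, -2.407, -0.0]
wrist_force: [-0.7, -0.2, -2.6]
finger_gap: 43.6
```

Request:
play_rows --deltas "30 0 0 0 0; 60 0 0 0 0; 60 0 0 0 0; 60 0 0 0 0; 60 0 0 0 0"

```text
time_s: 18.27
tcp_pos: [580.2, 125.4, 18.9]
tool_rot: [2.019, 2.407, 0.001]
wrist_force: [-0.1, 1.1, 0.3]
finger_gap: 55.7
```

Request:
play_rows --deltas "60 0 0 -0.01 0; 60 0 0 -0.03 0; 60 0 0 -0.06 0; 60 0 0 -0.09 0; 60 0 0 -0.11 0"

```text
time_s: 18.68
tcp_pos: [581.0, 125.9, 132.2]
tool_rot: [2.017, 2.406, 0.006]
wrist_force: [1.1, 0.4, -0.0]
finger_gap: 56.2
```

```bash
python3 -c "
from go import *
plan([(433.6,30,110,1.831),(433.6,30,40,1.831)],35)"
```

```text
at [581.  125.9 132.2] psi 1.746 gap 56.2 t 18.7 F [ 1.1  0.4 -0. ]
-0.0115 -0.0270 0.0037 -0.014; -0.0229 -0.0540 0.0074 -0.028; -0.0344 -0.0809 0.0111 -0.043; -0.0458 -0.1079 0.0148 -0.057; -0.0573 -0.1349 0.0185 -0.071
-0.0095 -0.0277 0.0037 -0.014; -0.0095 -0.0277 0.0387 -0.014; -0.0095 -0.0277 0.0737 -0.014
```

Request:
play_rows --deltas "60 -0.0115 -0.027 0.004 -0.014; 60 -0.023 -0.054 0.007 -0.028; 60 -0.034 -0.081 0.011 -0.043; 60 -0.046 -0.108 0.015 -0.057; 60 -0.0573 -0.135 0.0185 -0.071"

```text
time_s: 19.1
tcp_pos: [456.0, 44.6, 110.8]
tool_rot: [1.93, 2.477, 0.001]
wrist_force: [-0.2, -0.8, -0.1]
finger_gap: 56.2
```

Request:
play_rows --deltas "60 -0.0095 -0.0277 0.004 -0.014; 60 -0.0095 -0.0277 0.030 -0.014; 60 -0.0095 -0.0277 0.055 -0.014; 60 -0.0095 -0.0277 0.074 -0.014; 60 -0.0095 -0.0277 0.074 -0.014"

```text
time_s: 19.52
tcp_pos: [431.0, 29.1, 34.4]
tool_rot: [-1.912, -2.489, 0.005]
wrist_force: [-0.9, -0.3, -0.2]
finger_gap: 55.4
```

Request:
play_rows --deltas "60 0 0 0 0; 60 0 0 0 0; 60 0 0 0 0; 60 0 0 0 0"

```text
time_s: 19.85
tcp_pos: [433.3, 29.5, 37.2]
tool_rot: [1.914, 2.489, 0.003]
wrist_force: [0.4, -0.1, -0.0]
finger_gap: 55.9
```

```bash
cat > y.py <<'E'
from go import *
plan([(433.6,30,3,1.831)],15)
from fit import *
Y=box(44,60,0,32)
for n in ("top","scene"):
    c=cam(n)
    # yellow by its own colour: silhouette fit of a colour mask
    hsv=cv2.cvtColor(c["image"],cv2.COLOR_BGR2HSV); 
    T=box(180,130,12,12); ex=[x.copy() for x in M["kit_red"]]
    M["combo"]=ex[:5]
    def off(s,dx=-40): s=s.copy(); s[:,0]+=dx; s[:,2]+=12; return s
    k,_=fit(c,"kit_red",619.6,132.5,.174,extra=[off(s) for s in std]); ca,sa=np.cos(k[2]),np.sin(k[2])
    print(n,"tray",k,"bay",[k[0]-40*ca,k[1]-40*sa],"pins",[k[0]+40*ca,k[1]+40*sa])
    # standard alone, with the tray's regions as fixed background in the std's frame
    bg=[s+[40,0,-12] for s in M["kit_red"]]
    M["sy"]=std; print(fit(c,"sy",580,125.5,.175,12,extra=bg[2:5]))
E
python3 y.py
```

```text
at [433.3  29.5  37.2] psi 1.831 gap 55.9 t 19.9 F [ 0.4 -0.1 -0. ]
0.0001 0.0001 0.0114 -0.000; 0.0003 0.0003 0.0228 -0.000; 0.0004 0.0004 0.0342 -0.000
top tray [6.19088e+02 1.31787e+02 1.78000e-01] bay [np.float64(579.7200086396185), np.float64(124.70453882827954)] pins [np.float64(658.4559913603814), np.float64(138.86946117172047)]
(array([5.80325e+02, 1.24940e+02, 2.02000e-01]), 13.9)
scene tray [6.18991e+02 1.33624e+02 1.84000e-01] bay [np.float64(579.6662117733993), np.float64(126.30545978128102)] pins [np.float64(658.3157882266007), np.float64(140.942540218719)]
(array([5.80302e+02, 1.24293e+02, 1.77000e-01]), 18.41)
```

Request:
play_rows --deltas "60 0 0 0.010 0; 60 0 0 0.020 0; 60 0 0 0.026 0; 60 0 0 0.031 0; 60 0 0 0.033 0"

```text
time_s: 20.37
tcp_pos: [432.3, 29.4, 2.7]
tool_rot: [-1.914, -2.491, 0.001]
wrist_force: [0.8, -0.3, 0.5]
finger_gap: 55.9
```

Request:
play_rows --deltas "60 0 0 0 0; 60 0 0 0 0; 60 0 0 0 0; 60 0 0 0 0"

```text
time_s: 20.7
tcp_pos: [432.7, 29.4, 3.4]
tool_rot: [1.914, 2.49, 0.001]
wrist_force: [0.2, 0.4, -0.2]
finger_gap: 55.9
```

Request:
play_rows --deltas "60 0.001 0 0.001 0; 60 0.001 0 0.001 0; 25 0.001 0 0.001 0; 25 0.001 0 0.001 0; 25 0.001 0 0.001 0" --force 25

```text
time_s: 21.12
tcp_pos: [432.2, 30.4, 2.1]
tool_rot: [1.915, 2.491, 0.0]
wrist_force: [0.6, -0.4, -0.2]
finger_gap: 40.5
```

Request:
play_rows --deltas "25 0 0 0 0; 25 0 0 0 0; 25 0 0 0 0; 25 0 0 0 0; 25 0 0 0 0"

```text
time_s: 21.53
tcp_pos: [432.2, 30.4, 2.1]
tool_rot: [1.915, 2.491, 0.0]
wrist_force: [0.3, -0.4, 0.3]
finger_gap: 39.9
```

Request:
play_rows --deltas "25 0 0 -0.01 0; 25 0 0 -0.025 0; 25 0 0 -0.045 0; 25 0 0 -0.065 0; 25 0 0 -0.08 0"

```text
time_s: 21.95
tcp_pos: [432.1, 30.3, 83.3]
tool_rot: [1.915, 2.491, 0.0]
wrist_force: [1.0, 0.0, 0.0]
finger_gap: 39.5
```

```bash
python3 -c "
from go import *
plan([(658.8,139.5,82,1.746)],25)"
```

```text
at [432.1  30.3  83.3] psi 1.831 gap 39.5 t 21.9 F [1. 0. 0.]
0.0043 0.0225 0.0001 0.008; 0.0086 0.0449 0.0002 0.015; 0.0129 0.0674 0.0003 0.023; 0.0172 0.0899 0.0005 0.031; 0.0215 0.1123 0.0006 0.039
0.0052 0.0223 0.0001 0.008; 0.0103 0.0446 0.0002 0.015; 0.0155 0.0669 0.0003 0.023; 0.0206 0.0891 0.0005 0.031; 0.0258 0.1114 0.0006 0.039
0.0060 0.0221 0.0001 0.008
```

```bash
cat > pins.py <<'E'
from fit import *
off=lambda s,dx=-40:s+np.array([dx,0,12])
ex=[off(s) for s in std]
for y in(-30,30): ex+=[cyl(8,12,36,40,y),np.vstack([cyl(8,36,36,40,y),cyl(3,42,42,40,y)])]
M["pins"]=[box(52,104,12,12,40)]+ex[4:]
for n in("top","scene"):
    c=cam(n)
    k,r=fit(c,"kit_red",619.6,132.5,.174,extra=ex); ca,sa=np.cos(k[2]),np.sin(k[2])
    print(n,k,r,"pins",[k[0]+40*ca,k[1]+40*sa])
    # pins only: background patch inside tray is uniform
    M["p"]=[np.vstack([ex[4],ex[6]])*[1,1,0]+[0,0,12]]+ex[4:]
    k,r=fit(c,"p",619.6,132.5,.174,blur=1); ca,sa=np.cos(k[2]),np.sin(k[2]); print("  pins only",[k[0]+40*ca,k[1]+40*sa],k[2],r)
E
python3 pins.py
```

```text
top [6.19190e+02 1.31904e+02 1.74000e-01] 21.93 pins [np.float64(658.5860061860112), np.float64(138.82893296659003)]
  pins only [np.float64(660.1147772507251), np.float64(139.02312715688467)] 0.172 4.26
scene [6.19063e+02 1.33907e+02 1.77000e-01] 10.34 pins [np.float64(658.4380541363787), np.float64(140.95008964569115)]
  pins only [np.float64(667.0316231234591), np.float64(138.60133766355275)] -0.037 16.66
```

Request:
play_rows --deltas "25 0.004 0.0225 0 0.008; 25 0.0086 0.045 0 0.015; 25 0.013 0.0674 0 0.023; 25 0.017 0.090 0 0.031; 25 0.0215 0.1123 0 0.039"

```text
time_s: 22.47
tcp_pos: [535.3, 80.0, 80.7]
tool_rot: [-1.963, -2.451, 0.003]
wrist_force: [0.0, 0.4, -1.3]
finger_gap: 39.1
```

Request:
play_rows --deltas "25 0.005 0.0223 0 0.008; 25 0.010 0.0446 0 0.015; 25 0.0155 0.067 0 0.023; 25 0.0206 0.089 0 0.031; 25 0.0258 0.1114 0 0.039"

```text
time_s: 22.88
tcp_pos: [638.1, 129.6, 80.1]
tool_rot: [-2.01, -2.413, 0.004]
wrist_force: [0.3, 0.1, -0.6]
finger_gap: 39.6
```

Request:
play_rows --deltas "25 0.006 0.022 0 0.008; 25 0.006 0.022 0 0.008; 25 0.006 0.022 0.01 0.008; 25 0.006 0.022 0.015 0.008; 25 0.006 0.022 0.015 0.008"

```text
time_s: 23.3
tcp_pos: [656.0, 137.9, 64.0]
tool_rot: [-2.018, -2.404, 0.009]
wrist_force: [0.2, -0.3, -0.5]
finger_gap: 39.9
```

Request:
play_rows --deltas "25 0 0 0 0; 25 0 0 0 0; 25 0 0 0 0; 25 0 0 0 0; 25 0 0 0 0"

```text
time_s: 23.72
tcp_pos: [658.9, 139.4, 67.6]
tool_rot: [2.02, 2.406, 0.001]
wrist_force: [0.6, 0.3, -0.4]
finger_gap: 39.8
```

```bash
python3 -c "
from go import *
plan([(658.9,139,55,1.746)],25)
c=cam('top');s=cam('scene')
u,v=np.int32(proj(s,[[658,139,40]])[0]);print(u,v)
cv2.imwrite('pics/t3.png',np.hstack([cv2.resize(c['image'][140:240,200:320],(480,400),interpolation=2),cv2.resize(s['image'][v-50:v+50,u-40:u+40],(320,400),interpolation=2)]))"
```

```text
at [658.9 139.4  67.6] psi 1.745 gap 39.8 t 23.7 F [ 0.6  0.3 -0.4]
-0.0004 -0.0001 0.0126 -0.001
385 172
```

View pics/t3.png

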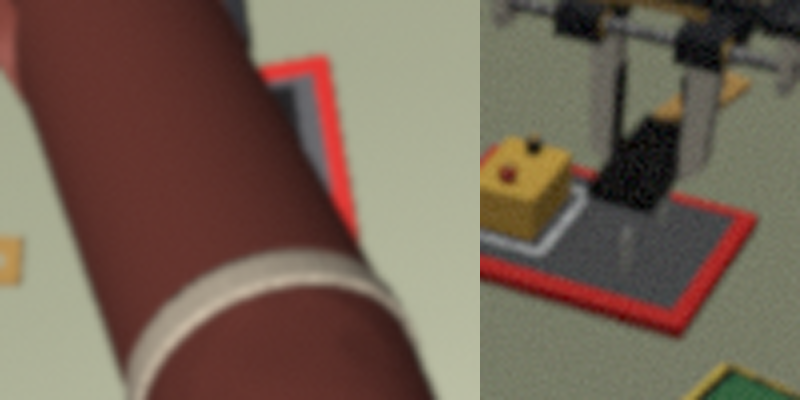

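Request:
play_rows --deltas "25 0 0 0.010 0; 25 0 0 0.018 0; 25 0 0 0.022 0; 25 0 0 0.025 0; 25 0 0 0.027 0"

```text
time_s: 24.23
tcp_pos: [658.4, 139.4, 39.1]
tool_rot: [-2.019, -2.406, 0.002]
wrist_force: [-1.0, -0.0, 0.6]
finger_gap: 39.6
```

Request:
play_rows --deltas "25 0 0 0.001 0; 25 0 0 0.002 0; 25 0 0 0.003 0; 25 0 0 0.003 0; 25 0 0 0.003 0"

```text
time_s: 24.65
tcp_pos: [658.9, 139.5, 37.3]
tool_rot: [2.02, 2.406, 0.001]
wrist_force: [-1.3, 0.2, -0.9]
finger_gap: 39.2
```

Request:
play_rows --deltas "25 0 0 0.001 0; 25 0 0 0.002 0; 25 0 0 0.003 0; 25 0 0 0.004 0; 25 0 0 0.004 0"

```text
time_s: 25.07
tcp_pos: [658.8, 139.5, 32.9]
tool_rot: [2.02, 2.406, 0.0]
wrist_force: [0.8, 0.4, -0.2]
finger_gap: 39.9
```

Request:
play_rows --deltas "25 0 0 0.003 0; 25 0 0 0.006 0; 25 0 0 0.009 0; 25 0 0 0.012 0; 25 0 0 0.014 0"

```text
time_s: 25.48
tcp_pos: [658.8, 139.4, 18.6]
tool_rot: [2.02, 2.406, 0.0]
wrist_force: [-0.4, -0.8, 0.5]
finger_gap: 39.6
```

Request:
play_rows --deltas "25 0 0 0.001 0; 25 0 0 0.002 0; 25 0 0 0.003 0; 25 0 0 0.003 0; 25 0 0 0.003 0"

```text
time_s: 25.9
tcp_pos: [658.8, 139.5, 16.1]
tool_rot: [2.02, 2.406, 0.0]
wrist_force: [0.2, 0.3, -1.0]
finger_gap: 39.4
```

Request:
play_rows --deltas "25 0 0 0.001 0; 25 0 0 0.002 0; 25 0 0 0.002 0; 55 0 0 0.002 0; 55 0 0 0.002 0"

```text
time_s: 26.32
tcp_pos: [658.4, 139.5, 14.0]
tool_rot: [-2.02, -2.406, 0.001]
wrist_force: [0.7, -0.3, -0.5]
finger_gap: 48.1
```

Request:
play_rows --deltas "55 0 0 0 0; 55 0 0 0 0; 55 0 0 -0.01 0; 55 0 0 -0.03 0; 55 0 0 -0.06 0"

```text
time_s: 26.73
tcp_pos: [656.6, 138.8, 72.5]
tool_rot: [-2.017, -2.404, 0.008]
wrist_force: [0.5, -0.3, -0.4]
finger_gap: 51.4
```

Request:
play_rows --deltas "55 0 0 -0.03 0; 55 0 0 -0.06 0; 55 0 0 -0.06 0; 55 0 0 -0.06 0"

```text
time_s: 27.07
tcp_pos: [660.1, 140.1, 137.3]
tool_rot: [2.018, 2.404, 0.007]
wrist_force: [-0.2, -0.4, -0.1]
finger_gap: 50.9
```

```bash
python3 -c "
from go import *
plan([(591.2,317.5,130,1.571),(591.2,317.5,60,1.571)],35)"
```

```text
at [660.1 140.1 137.3] psi 1.745 gap 50.9 t 27.1 F [-0.2 -0.4 -0.1]
0.0311 -0.0062 0.0012 0.029; 0.0622 -0.0124 0.0024 0.058; 0.0933 -0.0186 0.0037 0.087; 0.1244 -0.0248 0.0049 0.116; 0.1555 -0.0310 0.0061 0.145
0.0299 -0.0106 0.0012 0.029; 0.0299 -0.0106 0.0362 0.029; 0.0299 -0.0106 0.0712 0.029
```

Request:
play_rows --deltas "55 0.031 -0.006 0.001 0.034; 55 0.062 -0.0124 0.002 0.068; 55 0.093 -0.0186 0.004 0.102; 55 0.124 -0.025 0.005 0.136; 55 0.1555 -0.031 0.006 0.170"

```text
time_s: 27.48
tcp_pos: [599.6, 287.6, 126.5]
tool_rot: [-2.219, -2.223, 0.005]
wrist_force: [0.2, 0.4, 0.6]
finger_gap: 51.1
```

Request:
play_rows --deltas "55 0.030 -0.010 0.001 0.029; 55 0.030 -0.010 0.03 0.029; 55 0.030 -0.010 0.05 0.029; 55 0.030 -0.010 0.07 0.029; 55 0.030 -0.010 0.07 0.029"

```text
time_s: 27.9
tcp_pos: [587.2, 314.7, 52.2]
tool_rot: [-2.246, -2.193, 0.019]
wrist_force: [-1.1, -1.6, -1.1]
finger_gap: 51.7
```

Request:
play_rows --deltas "55 0 0 0 0; 55 0 0 0 0; 55 0 0 0 0; 55 0 0 0 0"

```text
time_s: 28.23
tcp_pos: [592.0, 317.6, 59.6]
tool_rot: [2.249, 2.193, 0.004]
wrist_force: [-0.6, -0.6, -0.2]
finger_gap: 51.1
```

```bash
python3 -c "
from go import *
plan([(591.2,317.5,9,1.546)],15)
c=cam('top');s=cam('scene')
u,v=np.int32(proj(s,[[640,138,20]])[0])
cv2.imwrite('pics/t4.png',np.hstack([cv2.resize(c['image'][140:240,200:320],(480,400),interpolation=2),cv2.resize(s['image'][v-50:v+50,u-40:u+40],(320,400),interpolation=2)]))"
```

```text
at [592.  317.6  59.6] psi 1.545 gap 51.1 t 28.2 F [-0.6 -0.6 -0.2]
-0.0000 -0.0002 0.0127 -0.000; -0.0001 -0.0004 0.0253 -0.000; -0.0001 -0.0006 0.0380 -0.000; -0.0001 -0.0008 0.0506 -0.001
```

View pics/t4.png

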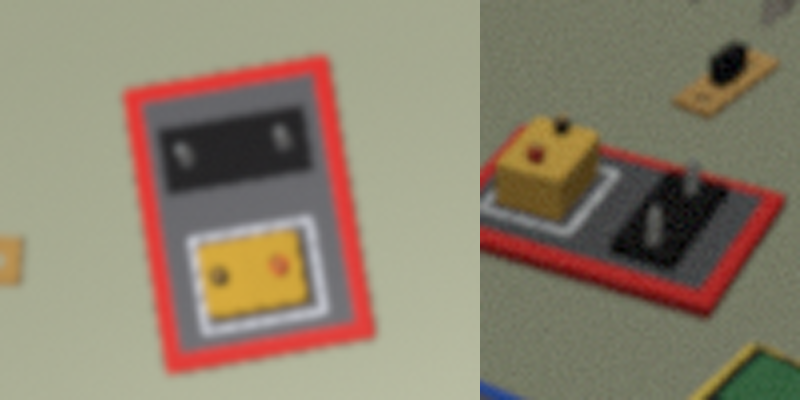

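The plate lies flat over both pins (t4 pins at ~(183,153) and (283,137)), and the yellow standard is square in its bay (~(252,277)). Now the link.

Request:
play_rows --deltas "50 0 -0.0008 0.012 0; 50 0 -0.0008 0.025 0; 50 0 -0.0008 0.036 0; 50 0 -0.0008 0.044 0; 50 0 -0.0008 0.049 0"

```text
time_s: 28.75
tcp_pos: [589.2, 316.5, 6.6]
tool_rot: [-2.248, -2.193, 0.006]
wrist_force: [-0.2, -0.2, -0.2]
finger_gap: 46.3
```

Request:
play_rows --deltas "50 0 0 0 0; 50 0 0 0 0; 5 0 0 0 0; 5 0 0 0 0; 5 0 0 0 0" --force 30

```text
time_s: 29.17
tcp_pos: [590.8, 317.5, 9.8]
tool_rot: [2.249, 2.193, 0.002]
wrist_force: [0.5, 1.3, 0.4]
finger_gap: 30.8
```

Request:
play_rows --deltas "5 0 0 0 0; 5 0 0 0 0; 5 0 0 0 0; 5 0 0 0 0; 5 0 0 0 0"

```text
time_s: 29.58
tcp_pos: [590.8, 317.3, 9.5]
tool_rot: [2.249, 2.193, 0.002]
wrist_force: [0.2, -0.2, 0.6]
finger_gap: 13.9
```

Request:
play_rows --deltas "5 0 0 0 0; 5 0 0 0 0; 5 0 0 0 0; 5 0 0 0 0; 5 0 0 0 0"

```text
time_s: 30.0
tcp_pos: [590.8, 317.3, 9.5]
tool_rot: [2.249, 2.193, 0.001]
wrist_force: [1.7, -1.1, 3.2]
finger_gap: 13.4
```

Request:
play_rows --deltas "5 0 0 -0.01 0; 5 0 0 -0.025 0; 5 0 0 -0.045 0; 5 0 0 -0.065 0; 5 0 0 -0.075 0"

```text
time_s: 30.42
tcp_pos: [590.5, 318.0, 86.4]
tool_rot: [-2.248, -2.194, -0.003]
wrist_force: [0.6, -0.1, -1.1]
finger_gap: 13.5
```

```bash
python3 -c "
from go import *
plan([(658.9,139.4,83,1.745),(658.9,139.4,65,1.745)],23)
from fit import *
c=cam('top');off=40
print('plate',fit(c,'insulator',658.8,139.2,.175,12,extra=[cyl(8,20,36,0,-30),cyl(8,20,36,0,30)]))
"
```

```text
at [590.5 318.   86.4] psi 1.546 gap 13.5 t 30.4 F [ 0.6 -0.1 -1.1]
-0.0197 0.0081 0.0004 -0.022; -0.0393 0.0162 0.0008 -0.044; -0.0590 0.0242 0.0011 -0.066; -0.0786 0.0323 0.0015 -0.088; -0.0983 0.0404 0.0019 -0.110
-0.0204 0.0059 0.0004 -0.022; -0.0409 0.0117 0.0008 -0.044; -0.0613 0.0176 0.0011 -0.066; -0.0817 0.0235 0.0015 -0.088; -0.0817 0.0235 0.0195 -0.088
plate (array([6.57683e+02, 1.39271e+02, 1.70000e-01]), 26.89)
```

Request:
play_rows --deltas "5 -0.020 0.008 0 -0.022; 5 -0.039 0.016 0 -0.044; 5 -0.059 0.024 0 -0.066; 5 -0.079 0.032 0 -0.088; 5 -0.0983 0.0404 0 -0.110"

```text
time_s: 30.88
tcp_pos: [627.4, 216.4, 82.8]
tool_rot: [-2.123, -2.314, 0.004]
wrist_force: [-0.2, -0.0, -2.2]
finger_gap: 13.3
```

Request:
play_rows --deltas "5 -0.020 0.006 0 -0.022; 5 -0.041 0.012 0 -0.044; 5 -0.061 0.0176 0 -0.066; 5 -0.0817 0.0235 0 -0.088; 5 -0.0817 0.0235 0.015 -0.088"

```text
time_s: 31.3
tcp_pos: [662.4, 131.1, 70.3]
tool_rot: [2.026, 2.392, -0.0]
wrist_force: [1.0, -0.5, -0.5]
finger_gap: 13.6
```

Request:
play_rows --deltas "5 0 0 0 0; 5 0 0 0 0; 5 0 0 0 0; 5 0 0 0 0; 5 0 0 0 0"

```text
time_s: 31.72
tcp_pos: [658.5, 140.0, 69.7]
tool_rot: [-2.019, -2.407, -0.002]
wrist_force: [-0.1, -0.4, -0.8]
finger_gap: 13.6
```

```bash
python3 -c "
from go import *
plan([(658.9,139.4,46,1.745)],23)
s=cam('scene')
cv2.imwrite('pics/t5.png',cv2.resize(s['image'][120:220,330:450],(720,600),interpolation=2))"
```

```text
at [658.5 140.   69.7] psi 1.746 gap 13.6 t 31.7 F [-0.1 -0.4 -0.8]
-0.0003 0.0001 0.0118 0.000; -0.0007 0.0002 0.0237 0.001
```

View pics/t5.png

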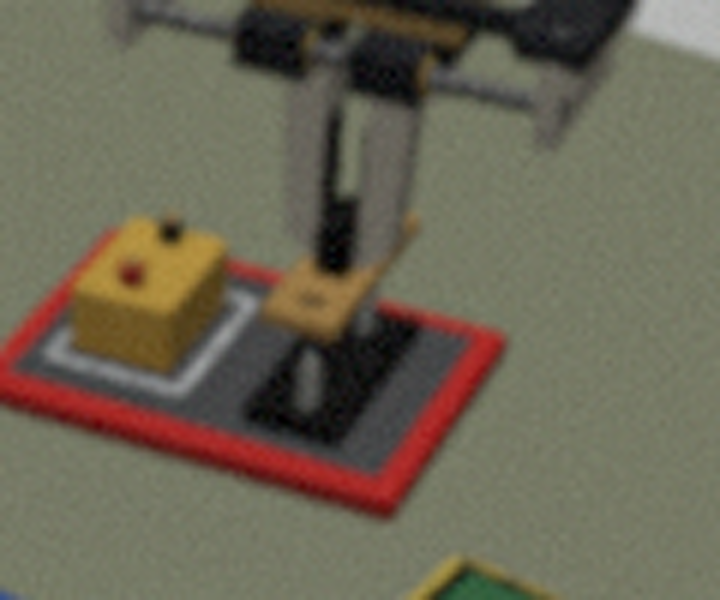

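The link's near hole (~(312,298)) lines up over the near pin (~(310,350)). Lowering in small steps while watching the force.

Request:
play_rows --deltas "5 -0.0005 0 0.008 0; 5 -0.0005 0 0.014 0; 5 -0.0005 0 0.018 0; 5 -0.0005 0 0.020 0; 5 -0.0005 0 0.021 0"

```text
time_s: 32.18
tcp_pos: [658.4, 138.0, 47.3]
tool_rot: [-2.021, -2.405, 0.001]
wrist_force: [0.2, 0.8, -1.5]
finger_gap: 14.0
```

Request:
play_rows --deltas "5 0 0 0.001 0; 5 0 0 0.002 0; 5 0 0 0.003 0; 5 0 0 0.004 0; 5 0 0 0.004 0"

```text
time_s: 32.6
tcp_pos: [659.1, 138.3, 44.2]
tool_rot: [2.021, 2.405, 0.001]
wrist_force: [0.2, 0.7, -1.6]
finger_gap: 14.0
```

Request:
play_rows --deltas "5 0 0 0.001 0; 5 0 0 0.002 0; 5 0 0 0.003 0; 5 0 0 0.004 0; 5 0 0 0.004 0"

```text
time_s: 33.02
tcp_pos: [659.0, 138.4, 40.1]
tool_rot: [2.021, 2.405, 0.001]
wrist_force: [1.0, 2.1, -0.4]
finger_gap: 13.7
```

Request:
play_rows --deltas "5 0.0005 0 0.001 0; 5 0.001 0 0.003 0; 5 0.001 0 0.005 0; 5 0.001 0 0.007 0; 5 0.001 0 0.008 0"

```text
time_s: 33.43
tcp_pos: [658.8, 138.9, 31.8]
tool_rot: [2.021, 2.405, 0.0]
wrist_force: [0.9, 0.3, -0.3]
finger_gap: 14.0
```

Request:
play_rows --deltas "5 0 0 0.001 0; 5 0 0 0.002 0; 5 0 0 0.0022 0; 5 0 0 0.0022 0; 5 0 0 0.0022 0"

```text
time_s: 33.85
tcp_pos: [658.8, 139.0, 29.9]
tool_rot: [2.021, 2.405, 0.001]
wrist_force: [2.1, -0.2, 0.0]
finger_gap: 13.8
```

Only about 0.5 mm left, so release and clear out.

Request:
play_rows --deltas "5 0 0 0.0005 0; 40 0 0 0.0005 0; 40 0 0 0.0005 0; 40 0 0 0.0005 0; 40 0 0 0.0005 0"

```text
time_s: 34.27
tcp_pos: [658.0, 139.0, 29.3]
tool_rot: [-2.021, -2.405, 0.001]
wrist_force: [0.5, 0.1, -0.0]
finger_gap: 35.2
```

Request:
play_rows --deltas "40 0 0 0 0; 40 0 0 -0.01 0; 40 0 0 -0.03 0; 40 0 0 -0.06 0; 40 0 0 -0.09 0"

```text
time_s: 34.68
tcp_pos: [657.8, 138.9, 120.3]
tool_rot: [-2.02, -2.404, 0.002]
wrist_force: [0.4, 1.0, 0.4]
finger_gap: 37.3
```

Request:
play_rows --deltas "40 0.03 0 -0.03 0; 40 0.06 0 -0.04 0; 40 0.09 0 -0.04 0; 40 0.12 0 -0.04 0; 40 0.15 0 -0.04 0"

```text
time_s: 35.1
tcp_pos: [632.5, 288.2, 161.0]
tool_rot: [2.021, 2.404, 0.002]
wrist_force: [-0.0, 0.0, -0.3]
finger_gap: 37.0
```

Request:
play_rows --deltas "40 0.03 0 0 0; 40 0.03 0 0 0; 40 0.03 0 0 0; 40 0.03 0 0 0; 40 0.03 0 0 0"

```text
time_s: 35.52
tcp_pos: [628.6, 314.1, 159.7]
tool_rot: [2.023, 2.401, -0.001]
wrist_force: [0.3, -0.1, 0.2]
finger_gap: 37.1
```

```bash
python3 -c "
from go import *
plan([])
c=cam('top');s=cam('scene')
from fit import *
print('link',fit(c,'link',658.8,139.2,.175,20),fit(s,'link',658.8,139.2,.175,20))
cv2.imwrite('pics/t6.png',np.hstack([cv2.resize(c['image'][140:240,220:400],(432,240),interpolation=2),cv2.resize(s['image'][140:290,220:420],(320,240),interpolation=2)]))
cv2.imwrite('pics/t6.png',np.vstack([cv2.resize(c['image'][140:240,220:400],(540,300),interpolation=2),cv2.resize(s['image'][150:250,240:420],(540,300),interpolation=2)]))"
```

```text
at [628.6 314.1 159.7] psi 1.741 gap 37.1 t 35.5 F [ 0.3 -0.1  0.2]
link (array([6.58530e+02, 1.39443e+02, 1.79000e-01]), 29.68) (array([6.56153e+02, 1.42347e+02, 2.21000e-01]), 29.37)
```

View pics/t6.png

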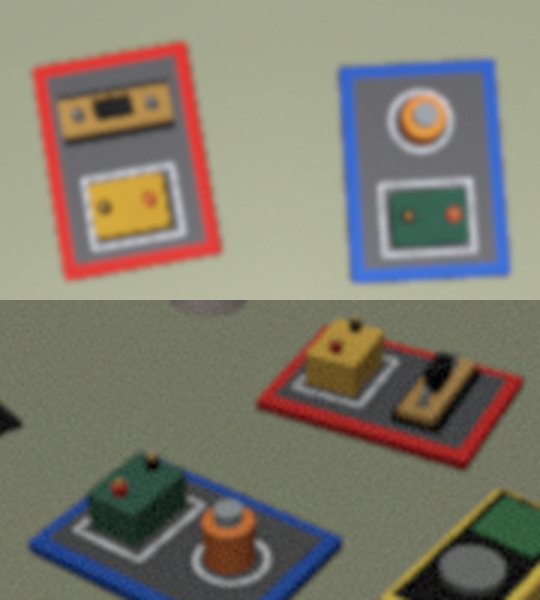

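Everything is in place: the link is flat over both pins, both standards are square in their bays, and the adapter is in its ring. The arm is clear, so I'm handing in.

```bash
python3 -c "
from plant import *
print(sign_off())"
```

```text
the job is handed in; nothing more can be done
None
```

Both kits are made up and handed in at about 36 s of the 125 s allowed; the hand-in gives no verdict.

- **Red tray:** the black plate is down over both pins with the brass link flat on it, and the yellow standard is squared up in the white rectangle.
- **Blue tray:** the green standard is squared up in its rectangle and the orange adapter is upright in the ring.
- **Which plate I used:** I took the 90 × 40 mm one and left the larger and smaller look-alikes alone.
- **Bystanders:** I didn't touch the multimeter or the label roll, though I made no final position check on either.

**Final checks:** the last pictures from both cameras show all five parts in place, and the arm was well clear of them. Neither plate nor link met more than about 2 N while going over the pins. The arm's position at release put the bottom of the link at the expected height on the plate.

**What failed or disagreed:**
- **First grasp:** my first try at the green standard lifted before the fingers had closed. I repeated it with no harm done.
- **Link position:** the last computed positions from the two cameras differ by about 3 mm. The top camera (658.5, 139.4 mm) matches the arm's release point (about 658.5, 139.0 mm). The scene camera gave (656.2, 142.3 mm). Both fits were poor against the tray background, so I trusted the arm reading and the pictures.
- **Parts on the blue tray:** the computed fits there were also unreliable, so I judged the green standard and adapter by eye.

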